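# Refit the filter cover of a stage incubator's air unit and hold it down on its seal

## Task

Refit the filter cover on the air unit: first turn the quarter-turn stud on the unit's frame until its oblong head lies along the unit's length, in line with the cover's slot. Then pick up the cover by its handle, lower its round eye over the locating post and its slot over the stud, and press it fully home on its springy seal until the plate meets the metal frame. Finish while still holding it pressed there with the stud in line, so that I can lock it, and leave the flask, dish and tip box where they are.

Things in the scene. Friction and masses are not known exactly. Their poses are not given: they have to be found in the camera images.
- unit: the fixed air unit: white box 290 mm long (x) x 200 x 104 tall, a raised aluminium frame (230 x 136, top face 112 above the bench) round a filter well on top. Origin: centre of its underside. x points from the stud end (front, with display) to the post end. On the frame's centre line: stud axis at x -84, post at x +84; between them the black foam seal, a 120 x 104 ring 4 mm proud of the frame.
- stud (a joint): angle of the quarter-turn stud, rad: 0 = its head lies along the unit's x axis (in line with the cover's slot), 1.57 = crosswise; positive is anticlockwise seen from above, and the head's long axis points at the unit's yaw plus this angle. Stops at 0 and 1.57; it stays where it is left; turning it takes about 0.06 N m.
- stud_head (a point): centre of the stud's steel head, a bar 28 mm long, 10 wide, 16 tall, on a 8 mm shank; the head's underside is 6 mm and its top 22 mm above the frame's top face (118 and 134 mm above the bench). Turns with the stud: its x axis is the head's long axis.
- post_tip (a point): tip of the steel locating post at the unit's other end: 10 mm diameter, tapering over its last 10 mm to 4 mm, tip 30 mm above the frame's top face (142 mm above the bench). Axes as the unit.
- cover: the loose filter cover: aluminium plate 224 x 130 x 4 mm, 0.24 to 0.38 kg, at first flat on the bench, handle up. Origin: centre of the plate's underside; x along its length from slot end to eye end, z up. It fits one way only, its axes then agreeing with the unit's. Fully home, its underside lies on the frame's top face (112 mm above the bench).
- cover_handle (a point): centre of the bar of the cover's black bow handle: bar 80 mm long along the cover's x, 12 mm wide, 12 tall, in the middle of the plate; the bar's underside is 22 mm and its top 34 mm above the plate's upper face, with 12 mm wide legs near both ends. This point is 32 mm above the plate's underside.
- cover_eye (a point): centre of the round eye through the cover at x = +84 mm, 16 mm diameter, at the plate's underside; goes over the locating post.
- cover_slot (a point): centre of the slot through the cover at x = -84 mm, 34 mm long (along x) by 16 mm wide, at the plate's underside; goes over the stud's head, only when that lies in line.
- seal (a joint): how far the springy seal is pressed down, m: 0 = free, 0.004 = flush, the plate on the metal frame. It carries the cover's weight almost unpressed and takes about 7 N of push besides the weight to press it fully down (a push of 10 to 20 N does it surely); it lifts the cover again when let go.
- flask: bystander: small clear culture flask with a red cap, lying flat, 100 x 50 x 25 mm. Origin: under its body.
- dish: bystander: petri dish, 90 mm diameter, 15 mm tall. Origin: centre of its underside.
- tips: bystander: pipette tip box, 122 x 84 x 62 mm. Origin: centre of its underside.

How it is judged:
By the outcome, as a careful person would: the job done as asked, in the order asked, and still so for the second after the job is handed in, while the arm keeps its last pose, push and grip.
It also fails if it takes over 51 s, if anything falls off the work surface, if the arm or the gripper's body presses on something with over 40 N, if the wrist force passes 120 N, or if a joint passes its speed limit or range.

## Robot

A 6-joint arm with a two-finger parallel gripper is mounted at the origin on the work surface. World frame = base frame: x ahead of the robot, y to its left, z up, the work surface at z = 0. Lengths are in m, angles in rad, forces in N, time in s.
With the tool pointing down it reaches from about 0.35 to 0.975 m from the base axis. Payload 7.1 kg.
Tool frame: the origin (TCP) lies midway between the tips of the shut fingers; the grasp point (between the pads) lies 19 mm behind it; z points along the fingers, x is the direction in which the jaws open and shut, and the axes are right-handed (so a half turn about z gives the same grasp; the last joint's range is limited). The gripper opens to 88 mm and grips with 3 to 60 N. Pads are 20 mm wide; open, the fingers measure 115 mm over their backs; the gripper's body (75 mm by 178 mm) begins 61 mm behind the grasp point.
Start: joints at [-1.25, 0.423, 1.63, -0, 1.089, -0.019], TCP at [0.208, -0.589, 0.223] pointing down, gripper open.
Joint ranges: [-3, 3], [-0.9, 2.11], [0.09, 2.58], [-1.31, 4.45], [0.11, 2.69], [-2.54, 2.54]. Speed limits (rad/s): [2.39, 2.39, 3.01, 3.14, 3.14, 3.14].

## Interface

Orientations are given as a unit quaternion [w, x, y, z].
In Python, from station import move_pose, movel, movej, command_gripper, wait, inverse_kinematics, read_camera, camera_info, MotionError, job_done, get_time, get_joint_pos, get_qvel, get_effort, get_tcp_pos, get_ee_rot, get_ft_force, get_ft_torque, get_grip_width gives the robot as it stands. Calls block until the motion is done:
- move_pose(position, orientation): joint-space move of the TCP to a pose.
- movel(position, frame=None, v=0.15, until_force=None): straight line of the TCP; frame=None keeps the orientation; v is the mean speed in m/s. With until_force (N) it stops when the force on the tool has changed by that much, and returns True; else False.
- movej(angles): joint-space move.
- command_gripper(opening): opening from 0.0 (shut) to 1.0 (fully open); the grip force is fixed at half the most; returns when the fingers have stopped.
- wait(seconds).
- inverse_kinematics(position, orientation): joint angles nearest the present ones, or None.
- read_camera(name): name is "scene" or "top" or "wrist"; returns the picture (384x512x3 uint8, red, green, blue); there is no depth.
- camera_info(name): a dict with "intrinsics" (3x3 intrinsics, pixels), "T" (4x4, takes a point from camera to world coordinates); the wrist camera has in their place "tool_from_camera" (4x4, takes a point from camera to tool coordinates, whose origin is the TCP and whose axes are the tool frame's). Camera axes: x right, y up, looking along -z (the intrinsics and any distortion apply to the point x, -y, -z); pixel columns grow to the right and rows downward; lengths in m; the calibration is good to about 2 mm. A picture is of the moment at which its call begins: read the wrist's pose just before it. camera_info takes no time and is no camera call.
A pose or a line that the arm cannot do raises MotionError and nothing moves.
- job_done(): hands the job in, once; it reports no verdict.
Readings, each from a call of its own:
- get_time(): time.
- get_joint_pos(): joint angles.
- get_qvel(): joint speeds.
- get_effort(): joint torques, N m.
- get_tcp_pos(): TCP position.
- get_ee_rot(): TCP orientation.
- get_ft_force(): force on the tool from outside, world axes, zero at the start.
- get_ft_torque(): the same for the moment, N m.
- get_grip_width(): opening from 0.0 (shut) to 1.0 (fully open).
Only numpy, scipy, OpenCV 4.12 (cv2) and the standard library are available. Lean on these libraries where they do the work, as an engineer would, in place of code of your own. Each camera call takes 0.05 s, during which the arm holds its last target. There are 200 camera calls.

## Working session

There is one attempt and no reset: what is moved stays moved. The work goes in short steps, each a Python script; the robot and the scene stay as the last script left them, time stands still between calls to the robot, and variables do not carry over. Pictures are saved under pics/ and viewed, about 8 in all and at most 12, crops included, and the job is handed in when it is done.

```bash
mkdir -p pics; ls
python3 - <<'E'
from station import *
import cv2,numpy as np
np.set_printoptions(precision=4,suppress=True)
for n in("scene","top","wrist"):
    im=read_camera(n); cv2.imwrite(f"pics/{n}0.png",im[:,:,::-1]); print(n,camera_info(n))
print(get_time(),get_tcp_pos(),get_ee_rot())
a=cv2.imread("pics/scene0.png");b=cv2.imread("pics/top0.png")
cv2.imwrite("pics/top0b.png",cv2.resize(b,(800,600),interpolation=cv2.INTER_CUBIC))
cv2.imwrite("pics/scene0b.png",cv2.resize(a,(800,600),interpolation=cv2.INTER_CUBIC))
E
```

```text
pics
scene {'intrinsics': array([[406.123 ,   0.    , 255.1533],
       [  0.    , 406.123 , 195.6722],
       [  0.    ,   0.    ,   1.    ]]), 'T': array([[ 0.6145, -0.6768,  0.4055,  1.1496],
       [ 0.7889,  0.5314, -0.3087, -0.3919],
       [-0.0066,  0.5095,  0.8604,  1.2269],
       [ 0.    ,  0.    ,  0.    ,  1.    ]])}
top {'intrinsics': array([[434.8767,   0.    , 254.1588],
       [  0.    , 434.8767, 193.3827],
       [  0.    ,   0.    ,   1.    ]]), 'T': array([[ 0.0007,  0.9862, -0.1655,  0.3813],
       [-1.    ,  0.0005, -0.0014, -0.0114],
       [-0.0013,  0.1655,  0.9862,  1.5261],
       [ 0.    ,  0.    ,  0.    ,  1.    ]])}
wrist {'intrinsics': array([[296.2808,   0.    , 256.0161],
       [  0.    , 296.2808, 196.1399],
       [  0.    ,   0.    ,   1.    ]]), 'tool_from_camera': array([[ 1.    ,  0.0006,  0.    ,  0.    ],
       [ 0.0006, -0.9583, -0.2858, -0.077 ],
       [-0.0001,  0.2858, -0.9583, -0.1618],
       [ 0.    ,  0.    ,  0.    ,  1.    ]])}
0.15 [ 0.2082 -0.5889  0.2221] [-0.0003  0.8165 -0.5774 -0.0005]
```

View pics/top0b.png

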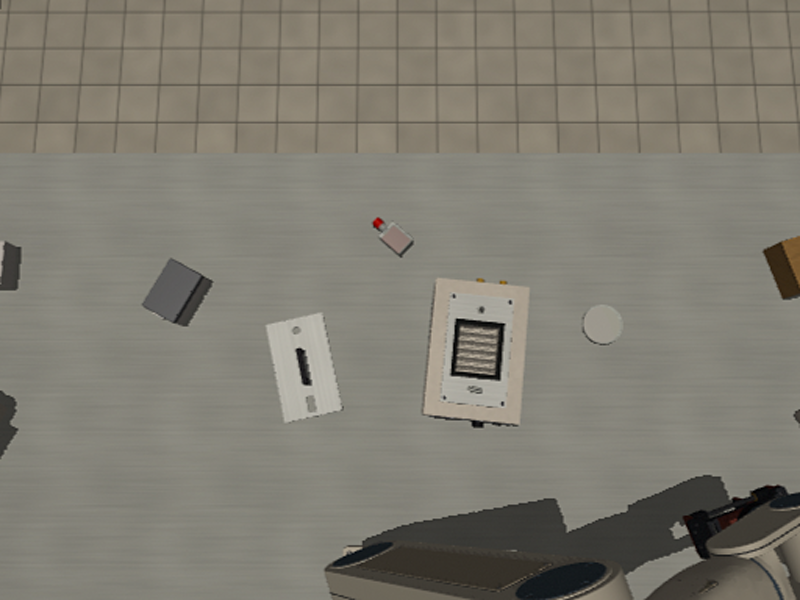

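View pics/scene0b.png

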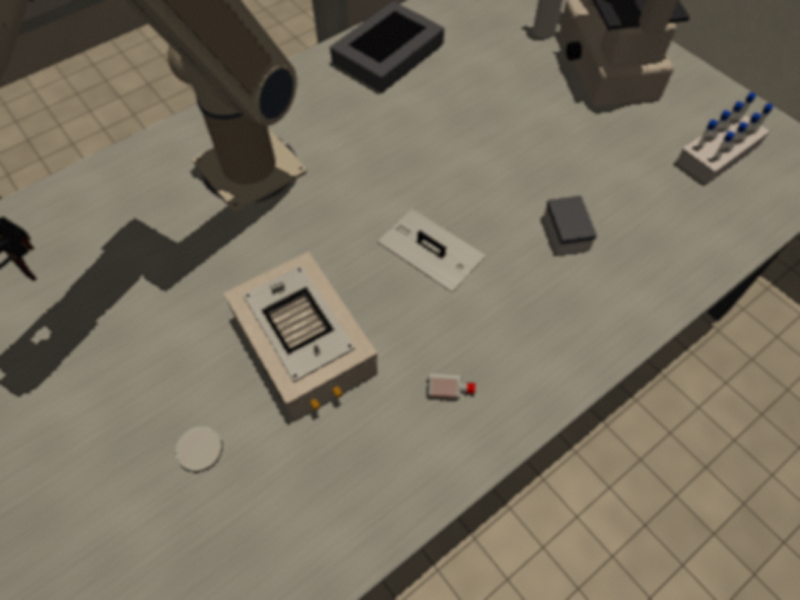

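Top view: the stud head is at (475,390) and lies crosswise, the post tip is at (481,309), and the cover's eye, handle and slot are at (296,330), (303,367) and (311,404). The scene view agrees on the layout: stud (278,288), post (317,350), handle (432,243). Next I'll triangulate coarsely, then look from close by with the wrist camera.

```bash
cat > h.py <<'E'
from station import *
import cv2,numpy as np
from scipy.spatial.transform import Rotation as R
np.set_printoptions(precision=4,suppress=True)
def camT(n,pos=None,q=None):
    c=camera_info(n)
    if n!="wrist": return c["intrinsics"],c["T"]
    T=np.eye(4);T[:3,:3]=R.from_quat(q,scalar_first=True).as_matrix();T[:3,3]=pos
    return c["intrinsics"],T@c["tool_from_camera"]
def ray(K,T,px):
    d=np.array([(px[0]-K[0,2])/K[0,0],-(px[1]-K[1,2])/K[1,1],-1.])
    d=T[:3,:3]@d; return T[:3,3],d/np.linalg.norm(d)
def tri(rays):
    A=sum(np.eye(3)-np.outer(d,d) for o,d in rays);b=sum((np.eye(3)-np.outer(d,d))@o for o,d in rays)
    p=np.linalg.solve(A,b); return p,[round(1e3*np.linalg.norm(np.cross(p-o,d)),1) for o,d in rays]
def atz(r,z): o,d=r; return o+d*(z-o[2])/d[2]
def down(yaw):  # tool pointing down, tool x at yaw
    return (R.from_euler('z',yaw)*R.from_euler('x',np.pi)).as_quat(scalar_first=True)
def snap(name):
    p,q=get_tcp_pos(),get_ee_rot(); im=read_camera("wrist")
    cv2.imwrite(f"pics/{name}.png",im[:,:,::-1]); np.savez(f"pics/{name}.npz",p=p,q=q)
def wcam(name):
    z=np.load(f"pics/{name}.npz"); return camT("wrist",z["p"],z["q"])
E
python3 - <<'E'
from h import *
s=1.5625
P=dict(stud=((475,390),(278,288),.134),post=((481,309),(317,350),.142),handle=((303,367),(432,243),.038),eye=((296,330),(460,267),.004),slot=((311,404),(403,230),.004))
for k,(a,b,z) in P.items():
    ra=ray(*camT("top"),(np.array(a)+.5)/s-.5); rb=ray(*camT("scene"),(np.array(b)+.5)/s-.5)
    print(k,*tri([ra,rb]),atz(ra,z),atz(rb,z))
E
```

```text
stud [ 0.4363 -0.1666  0.117 ] [np.float64(2.9), np.float64(2.9)] [ 0.4345 -0.1673  0.134 ] [ 0.4486 -0.1675  0.134 ]
post [ 0.605  -0.1829  0.1161] [np.float64(2.3), np.float64(2.3)] [ 0.5999 -0.1818  0.142 ] [ 0.6187 -0.1858  0.142 ]
handle [0.4914 0.2035 0.0202] [np.float64(4.5), np.float64(4.5)] [0.4878 0.197  0.038 ] [0.5029 0.1988 0.038 ]
eye [0.5753 0.2223 0.0009] [np.float64(2.5), np.float64(2.5)] [0.5736 0.2196 0.004 ] [0.5778 0.2231 0.004 ]
slot [0.4095 0.1842 0.0024] [np.float64(2.1), np.float64(2.1)] [0.4084 0.1821 0.004 ] [0.4113 0.1854 0.004 ]
```

Run:
```python
from h import *
yu=np.arctan2(-.0155,.168)
u=np.array([np.cos(yu),np.sin(yu)])
C=np.array([.5185,-.1748])
for i,d in enumerate((-.04,.04)):
    p=[*(C+d*u),.235]
    move_pose(p,down(yu-np.pi/2)); snap(f"u{i}")
    print(get_tcp_pos(),get_joint_pos(),get_time(),get_ft_force())
a=[cv2.imread(f"pics/u{i}.png") for i in(0,1)]
for i in (0,1): cv2.imwrite(f"pics/u{i}b.png",cv2.resize(a[i],(800,600),interpolation=cv2.INTER_CUBIC))
```

```text
[ 0.4786 -0.1718  0.235 ] [-0.368   0.2363  1.873  -0.0002  1.0322  1.2957] 2.0083 [ 0.0209  0.0629 -0.4764]
[ 0.5576 -0.1788  0.2343] [-0.3306  0.3532  1.7081 -0.0002  1.0821  1.3329] 2.475 [-0.7006  0.3569 -0.188 ]
```

View pics/u0b.png

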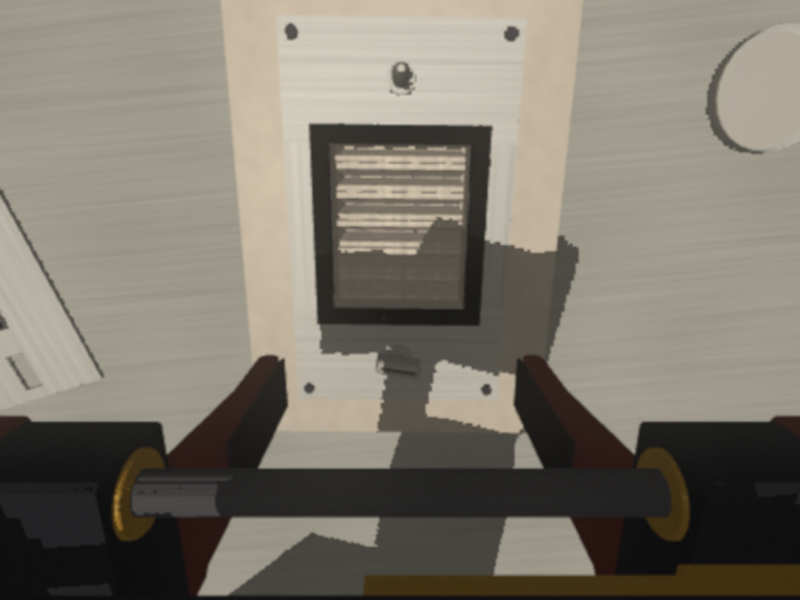

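View pics/u1b.png

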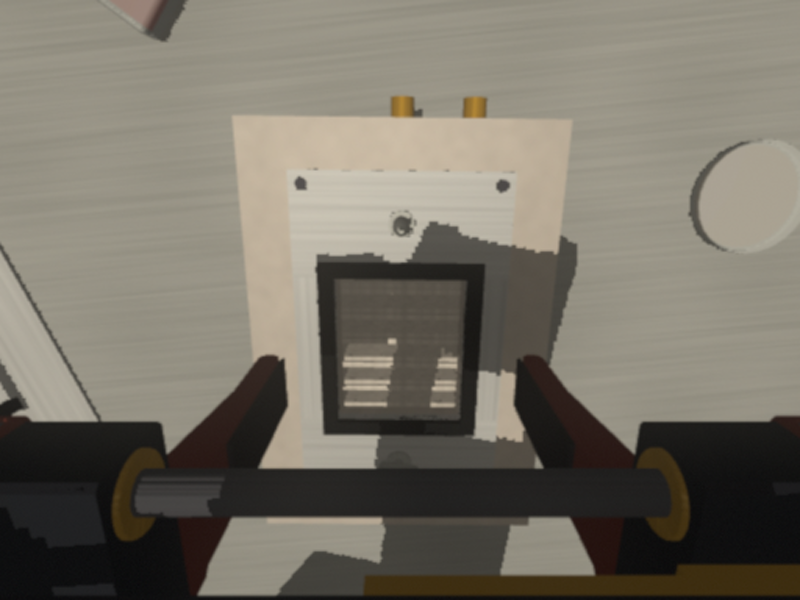

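Both wrist views show the unit clearly, with the seal ring at u0 (309,125)-(492,126)-(480,325)-(318,325), the post near (402,70) and the crosswise stud head near (398,362). I'll fit the unit's pose to these corners with the height left free as a check.

```bash
cat >> h.py <<'E'
from scipy.optimize import least_squares
def fit(obs,x0):
    """obs: list of (view, zoomed px, model xyz); fits x,y,z,yaw"""
    cams={v:wcam(v) for v,_,_ in obs}
    def f(x):
        r=[]
        for v,px,m in obs:
            K,T=cams[v]; c,s=np.cos(x[3]),np.sin(x[3])
            w=np.array([x[0]+c*m[0]-s*m[1],x[1]+s*m[0]+c*m[1],x[2]+m[2]])
            q=T[:3,:3].T@(w-T[:3,3]); uv=np.array([K[0,2]-K[0,0]*q[0]/q[2],K[1,2]+K[1,1]*q[1]/q[2]])
            r+=list(uv-((np.array(px)+.5)/1.5625-.5))
        return r
    s=least_squares(f,x0,loss='soft_l1'); return s.x,np.array(f(s.x)).reshape(-1,2)
E
python3 - <<'E'
from h import *
F=lambda sx,sy:(sx*.115,sy*.068,.112)
S=lambda sx,sy:(sx*.06,sy*.052,.116)
B=lambda sx,sy:(sx*.145,sy*.1,.104)
o=[("u0",(278,17),F(1,1)),("u0",(526,20),F(1,-1)),
("u0",(309,125),S(1,1)),("u0",(492,126),S(1,-1)),("u0",(480,325),S(-1,-1)),("u0",(318,325),S(-1,1)),
("u1",(288,170),F(1,1)),("u1",(517,172),F(1,-1)),
("u1",(317,264),S(1,1)),("u1",(485,264),S(1,-1)),("u1",(475,434),S(-1,-1)),("u1",(323,434),S(-1,1)),
("u1",(232,115),B(1,1)),("u1",(573,121),B(1,-1))]
x,r=fit(o,[.52,-.175,0,-.09]); print(x);print(r)
c,s=np.cos(x[3]),np.sin(x[3])
for n,d in(("stud",-.084),("post",.084)): print(n,x[0]+c*d,x[1]+s*d)
print("post tip stereo",tri([ray(*wcam("u0"),(np.array((402,68))+.5)/1.5625-.5),ray(*wcam("u1"),(np.array((402,222))+.5)/1.5625-.5)]))
print("stud ray u0 z.134",atz(ray(*wcam("u0"),(np.array((399,360))+.5)/1.5625-.5),.134))
E
```

```text
[ 0.5193 -0.1759 -0.0018 -0.1033]
[[-0.6315 -0.2489]
 [ 0.4301 -0.2874]
 [ 0.4333 -0.3356]
 [ 0.0039  0.3054]
 [-0.2717  0.3327]
 [ 0.1241 -0.6482]
 [-0.439  -0.0029]
 [-0.0937  0.2892]
 [ 0.0204 -0.5726]
 [ 0.1518  0.5121]
 [-0.4192  0.7568]
 [ 0.7656 -0.1007]
 [ 0.7324  0.8459]
 [-0.7262 -0.5965]]
stud 0.4356982973284979 -0.16724923621473572
post 0.6028028603452114 -0.18457162112540074
post tip stereo (array([ 0.6059, -0.1851,  0.1275]), [np.float64(0.1), np.float64(0.1)])
stud ray u0 z.134 [ 0.4436 -0.1683  0.134 ]
```

Run:
```python
from h import *
yu=-.1033; S=np.array([.4357,-.1672])
command_gripper(.36)
move_pose([*S,.18],down(yu))
print("touch",movel([*S,.1185],v=.08,until_force=8),get_tcp_pos(),get_ft_force())
snap("s0")
command_gripper(0.0); print("grip",get_grip_width(),get_tcp_pos(),get_ft_force(),get_time())
for a in np.radians([20,40,60,80,91.5]):
    move_pose([*S,.1185],down(yu-a)); print(get_tcp_pos()[:2],get_ft_force(),get_ft_torque()[2])
command_gripper(.36); print(get_tcp_pos(),get_ft_force())
movel([*S,.19],v=.15); 
U=np.array([np.cos(yu),np.sin(yu)])
move_pose([*(S+.01*U),.225],down(yu-np.pi/2)); command_gripper(1.0); snap("s1"); print(get_time(),get_joint_pos())
a=cv2.imread("pics/s0.png");b=cv2.imread("pics/s1.png")
cv2.imwrite("pics/s01.png",np.vstack([cv2.resize(a[120:320,130:390],None,fx=1.5,fy=1.5),cv2.resize(b[100:300,130:390],None,fx=1.5,fy=1.5)]))
```

```text
touch False [ 0.436  -0.1673  0.1187] [ 0.016  -0.075  -0.2238]
grip 0.11142795465279359 [ 0.4376 -0.1675  0.1191] [ 6.4021  1.5343 -2.3685] 6.3417
[ 0.4372 -0.1674] [5.2788 2.0533 1.5302] -0.05236268697350488
[ 0.4369 -0.1672] [4.2551 3.4189 2.3452] -0.03893201279339316
[ 0.4367 -0.1669] [2.5063 5.6401 4.3559] -0.0915404335604931
[ 0.4365 -0.1665] [3.671  7.2657 4.8251] -0.06938316575382243
[ 0.4365 -0.1663] [3.8801 8.3566 5.9865] 0.41431227175323965
[ 0.4356 -0.1673  0.1184] [-0.3221  0.5816  0.2343]
10.8333 [-0.386   0.2005  1.9475 -0.      0.9935  1.2881]
```

View pics/s01.png

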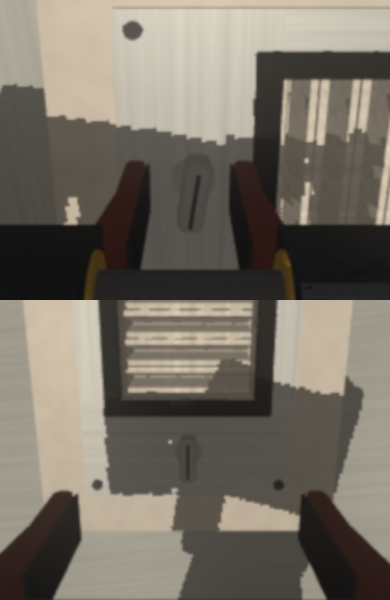

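The stud now lies in line with the unit. The grip width was 9.8 mm, as it should be for the head, and the stop torque was felt. The grip also showed the stud at about (0.4376, -0.1664), so the wrist camera reads about 2 mm short. Next the cover, seen from the same relative viewpoint.

Run:
```python
from h import *
yc=np.arctan2(.038,.166); u=np.array([np.cos(yc),np.sin(yc)]); C=np.array([.4924,.2032])
for i,d in enumerate((-.03,.04)):
    move_pose([*(C+d*u),.135],down(yc-np.pi/2)); snap(f"c{i}"); print(get_tcp_pos(),get_time())
    a=cv2.imread(f"pics/c{i}.png"); cv2.imwrite(f"pics/c{i}b.png",cv2.resize(a,(800,600),interpolation=cv2.INTER_CUBIC))
print(yc,get_joint_pos())
```

```text
[0.4637 0.1957 0.1353] 12.2833
[0.5311 0.211  0.1347] 12.7167
0.22503828649260513 [0.3573 0.4624 1.8095 0.     0.871  1.7047]
```

View pics/c0b.png

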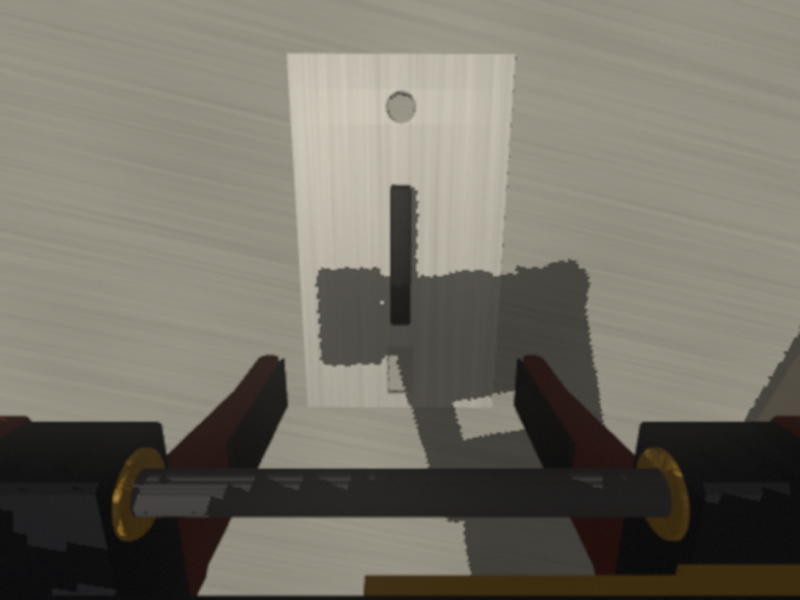

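View pics/c1b.png

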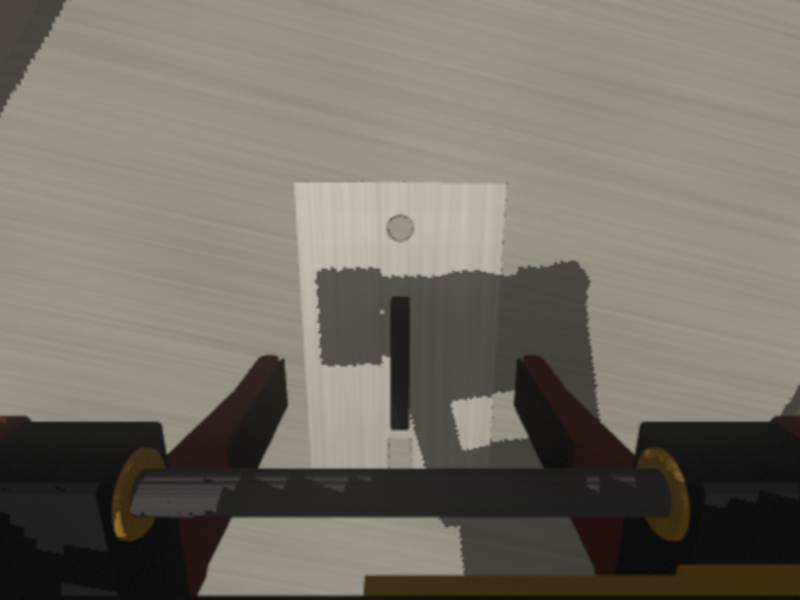

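Both views show the cover clear of obstacles: plate corners c0 (288,53)-(516,55)-(492,407)-(307,407), eye (401,107) in c0 and (400,228) in c1, and the bar on column 400. I'll fit the cover's pose, then grasp and lift.

Run:
```python
from h import *
P=lambda sx,sy:(sx*.112,sy*.065,.004)
o=[("c0",(288,53),P(1,1)),("c0",(516,55),P(1,-1)),("c0",(492,407),P(-1,-1)),("c0",(307,407),P(-1,1)),
("c0",(401,107),(.084,0,.004)),("c0",(400.5,325),(-.04,0,.038)),
("c1",(294,182),P(1,1)),("c1",(507,182),P(1,-1)),("c1",(400,228),(.084,0,.004)),("c1",(400,430),(-.04,0,.038))]
x,r=fit(o,[.492,.203,0,.225]); print(x);print(r)
# bias seen at the stud, carried over in the tool frame (tool turned by dyaw)
dy=x[3]+.1033; c,s=np.cos(dy),np.sin(dy); b=np.array([.0019,.0008]); b=np.array([c*b[0]-s*b[1],s*b[0]+c*b[1]])
G=x[:2]+b; print("grasp",G)
np.save("cover.npy",[*G,x[3]])
ok=abs(r).max()<2 and abs(x[2])<.005
if ok:
    q=down(x[3]-np.pi/2)
    move_pose([*G,.10],q)
    print("touch",movel([*G,.0125],v=.08,until_force=6),get_tcp_pos(),get_ft_force())
    command_gripper(0.); print("grip",get_grip_width(),get_tcp_pos(),get_ft_force())
    print(movel([*G,.06],v=.1),get_ft_force(),get_ft_torque(),get_tcp_pos(),get_grip_width(),get_time())
```

```text
[ 0.4908  0.2017 -0.0008  0.2187]
[[-0.3923  0.0827]
 [-0.2689 -0.3996]
 [-0.2778 -0.1149]
 [ 0.5708 -0.6091]
 [ 0.1683 -0.0557]
 [-0.1555  0.4635]
 [ 0.3881 -0.2551]
 [-0.1358  0.2563]
 [ 0.3541  0.0118]
 [-0.0955  0.5593]]
grasp [0.4924 0.203 ]
touch False [0.4927 0.2032 0.013 ] [-0.336  -0.0054 -0.5179]
grip 0.1359854133662485 [0.4924 0.203  0.0125] [ 0.0225 -0.2749 -0.3257]
False [-0.4707  0.1236 -2.52  ] [-0.0538  0.0005  0.0158] [0.4922 0.203  0.06  ] 0.13522629501305425 16.0583
```

Grip width 11.9 mm, as it should be for the bar, and the weight is about 2.5 N. I'll carry the cover over the unit; the wrist camera sits almost straight above the eye, so I'll check the post through it.

Run:
```python
from h import *
yu=-.1033; C=np.array([.5212,-.1751]); G=np.load("cover.npy")
movel([*G[:2],.20],v=.25)
move_pose([*C,.20],down(yu-np.pi/2))
movel([*C,.160],v=.1,until_force=6); print(get_tcp_pos(),get_ft_force(),get_grip_width(),get_time())
snap("h0"); a=cv2.imread("pics/h0.png")
K,T=wcam("h0")
for n,w in(("eye",(.084,.1475+.004)),("posttip",(.084,.142)),("slot",(-.084,.1515)),):
    p=np.array([C[0]+np.cos(yu)*w[0],C[1]+np.sin(yu)*w[0],w[1]]); q=T[:3,:3].T@(p-T[:3,3]); print(n,K[0,2]-K[0,0]*q[0]/q[2],K[1,2]+K[1,1]*q[1]/q[2])
cv2.imwrite("pics/h0b.png",np.hstack([cv2.resize(a[40:170,190:320],(590,590),interpolation=cv2.INTER_CUBIC),]))
```

```text
[ 0.5214 -0.1747  0.16  ] [ 0.1772 -0.2442 -1.3384] 0.13487295642214006 18.7333
eye 255.5425719730354 94.99202026844256
posttip 255.56246692085332 95.67170389691299
slot 255.62330158964963 346.1395316071018
```

View pics/h0b.png

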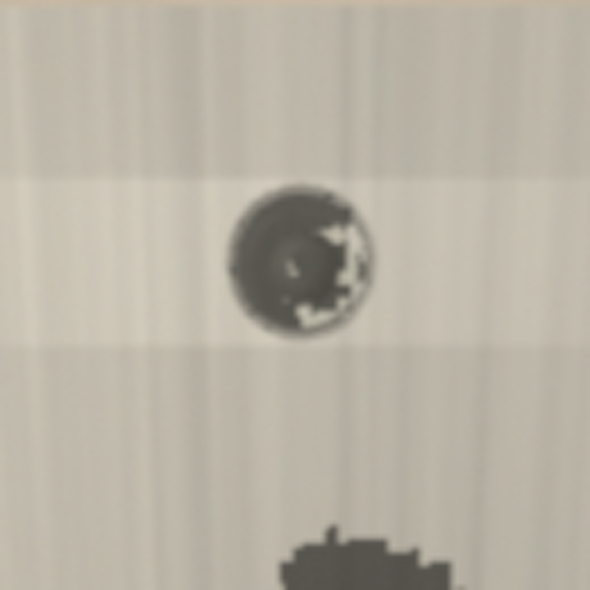

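The post tip at (296,265) sits in the eye, centred at (301,261), which is about 0.6 mm off and well inside the 3 mm clearance. Now I'll lower and press.

Run:
```python
from h import *
C=np.array([.5212,-.1751])
hit=movel([*C,.131],v=.05,until_force=5); p=get_tcp_pos(); print("lower",hit,p,get_ft_force(),get_ft_torque(),get_time())
if not hit:
    z=.131
    while z>.112:
        z-=.001; movel([*C,z],v=.02); f=get_ft_force(); print(round(z,4),get_tcp_pos(),f,get_ft_torque())
        if f[2]>14: break
    wait(.3); print(get_tcp_pos(),get_ft_force(),get_grip_width(),get_time())
```

```text
lower False [ 0.5213 -0.1751  0.1309] [ 0.1874 -0.6764 -1.6969] [0.0031 0.0104 0.0576] 19.5167
0.13 [ 0.5213 -0.1751  0.1302] [-0.8447  0.7939 -2.4965] [ 0.0462  0.0085 -0.0349]
0.129 [ 0.5211 -0.1751  0.129 ] [-0.962   0.2074 -2.276 ] [0.0016 0.0192 0.0187]
0.128 [ 0.5214 -0.1752  0.1282] [-0.53    0.2011  1.5025] [0.0395 0.1159 0.0243]
0.127 [ 0.5214 -0.1751  0.1272] [-0.3048  1.0742  2.3988] [ 0.1741  0.195  -0.0348]
0.126 [ 0.5214 -0.1751  0.1262] [-1.0746  0.5366  3.2419] [ 0.1218  0.1747 -0.0316]
0.125 [ 0.5214 -0.1752  0.1252] [-1.435   0.3554  5.7202] [0.1304 0.2487 0.0336]
0.124 [ 0.5214 -0.1752  0.1245] [-1.3953 -0.1001  8.4988] [0.1752 0.3136 0.0119]
0.123 [ 0.5214 -0.1752  0.1244] [-5.5791  2.3296 18.1406] [ 0.3832  0.8786 -0.0655]
[ 0.5214 -0.1752  0.1244] [-5.4187  2.0257 17.413 ] 0.13122216654181396 21.8167
```

Run:
```python
from h import *
snap("e0"); a=cv2.imread("pics/e0.png"); s=read_camera("scene")[:,:,::-1]
cv2.imwrite("pics/e.png",np.vstack([cv2.resize(a[30:270,130:390],(400,369)),cv2.resize(s[150:290,140:320],(400,231*400//400))])[:600])
print(get_ft_force(),get_time())
```

```text
[-4.9696  1.613  17.9493] 21.9167
```

View pics/e.png

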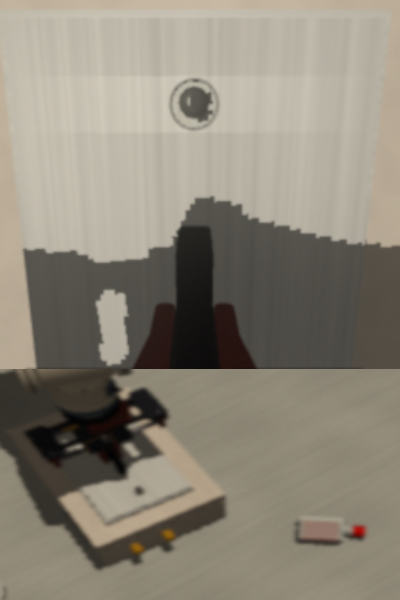

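The post stands through the eye at (194,102), the plate lies flat within the frame and the flask is untouched. The cover is held home at about 18 N, so I'm handing in.

```bash
python3 -c "
from station import *
job_done(); print(get_tcp_pos(),get_ft_force(),get_time())"
```

```text
the job is handed in; nothing more can be done
the job is handed in; nothing more can be done
```

The cover is fitted and held pressed home, and I handed the job in at about 22 s of the 51 s allowed.

- **Stud:** I gripped its head and turned it 90° until I felt the stop. The wrist picture afterwards showed it in line with the unit's length.
- **Cover:** I picked it up by the handle and saw the post about 0.6 mm off the eye's centre before lowering. It went over the post and stud without jamming.
- **Pressed home:** The seal gave over about 4 mm, then the plate met a hard stop with the tool at z = 0.1244 m, against about 0.1245 m expected. I handed in still gripping, with about 18 N of push.
- **Last picture:** It showed the post through the eye, the plate flat on the frame and the flask in place.

**Not confirmed or disagreeing:**
- The wrist camera read about 2 mm off from where the grip found the stud, so I corrected for that.
- Once the plate was on the frame, I did not see the stud directly through the slot, only inferred it from the unhindered descent and the hard stop at the right height.
- The dish and tip box were outside the last picture, but the arm went nowhere near them.

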